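Pack the sampling tray and check its sprung forceps

TASK

Make up the blue sampling tray: stand the amber bottle (red cap) and the tall strip carton upright on the tray's floor beside the specimen cup already in it, and let go of them. Then check the kit's sprung forceps: pick them up off the grey rest, squeeze until the red pointer stands inside the green band of their scale (tips about 10 mm apart), never pinching the tips shut, and finish the program still holding them steadily at that gap in the gripper, about 10 cm or more above the bench and touching nothing else. Leave the other things on the bench where they are.

Things in the scene. Friction and masses are not known exactly. Their poses are not given: they have to be found in the camera images.
- tray: Open blue tray, fixed, outer 76 (x) x 140 (y) x 36 mm; walls and floor 4 mm, so inside 68 x 132 mm. Origin: centre of the underside; own y along its length, yaw up to 0.25 rad either way. A cup stands at its -y end; free is own y from about -11 to +66 mm, just enough for the bottle at the +y end (own y about +47 mm) and the carton across the tray between bottle and cup (about +9 mm).
- specimen_cup: Specimen cup with a white screw lid, 52 mm across at the lid, 56 mm high, loose, standing in the tray at about own y = -38 mm of the tray. Origin: centre of the underside. It stays upright in the tray.
- amber_bottle: Small amber bottle with red screw cap: body 31 mm diameter up to 58 mm, cap 25 mm diameter from 58 to 78 mm height, about 45 g, loose, upright on the bench. Origin: centre of the underside, z up.
- strip_carton: Tall closed white and orange carton, 35 (x) x 60 (y) x 105 (z) mm, about 45 g, loose, upright on the bench. Origin: centre of the underside. Grasp it across the 35 mm side. In the tray its 60 mm side runs across the tray (carton y along tray x, either way round); being taller than bottle and cup, it can be held by its top 25 mm beside them.
- forceps_rest: Grey rest, fixed: base plate 125 (x) x 60 (y) x 6 mm with two cross bars (9 mm along x, 52 mm along y, tops 30 mm above the bench) at own x = -52 and +45 mm; between the bars there is room above the plate for the fingers. Origin: on the bench, about below the forceps' pads.
- forceps: Sprung steel forceps, 157 mm long, 65 g, lying loose across the rest's bars, underside 30 mm above the bench. Origin: on the underside midway between the black pads, near the balance point; own x to the tips, legs open along y. Hinge at x = -80, tips at x = +60 mm. Legs 9 mm high. Scale plate with green band on top at x 37 to 51, up to z 15 mm with the red pointer.
- fixed_pad (a point): Centre of the outer face of the flat black pad (26 mm along x, 14 mm high) on the forceps' fixed leg, +y side: 15 mm from the forceps' origin in y, 7 mm above its underside.
- moving_pad (a point): Outermost point of the round black pad (18 mm diameter, 14 mm high) on the forceps' moving leg, -y side, 30 mm from the fixed pad's face when open. Grip across the two pads.
- leg (a joint): Closing angle of the moving leg, rad: 0 = open (tip gap 30 mm), 0.214 = shut. Tip gap = 30 mm - 140 mm x angle; width over the pads = 30 mm - 80 mm x angle. Green band: 0.118 to 0.168 (gap 13.5 to 6.5 mm), middle 0.143 (width over pads 18.6 mm). The spring pushes a pad with 2 N open, 5 N in the band, 6.5 N shut: set the grip to 10 to 20 N, the finger opening then sets the gap.
- fixed_tip (a point): Tip of the forceps' fixed leg.
- moving_tip (a point): Tip of the forceps' moving leg, which carries the red pointer.
- oil_bottle: Bystander: small bottle with white cap, 24 mm diameter, 55 mm high, between the two machines. Origin at its underside. Leave it alone.
- cover_glass: Bystander: small flat carton 46 x 48 x 18 mm behind the tray. Origin at its underside. Leave it alone.
- orange_cup: Bystander: specimen cup with orange lid, 52 mm across, 56 mm high, far left at the front of the bench. Origin at its underside. Leave it alone.
Things that resemble listed ones, but are neither listed nor needed, are in the scene too. Of the things like the specimen_cup, leave any that is purple or turquoise; of the rest the smaller one is meant.

How it is judged:
By the outcome, as a careful person would: the job done as asked, in the order asked, and still so for the second after the job is handed in, while the arm keeps its last pose, push and grip.
It also fails if it takes over 70 s, if anything falls off the work surface, if the arm or the gripper's body presses on something with over 40 N, if the wrist force passes 120 N, or if a joint passes its speed limit or range.

ROBOT

A 6-joint arm with a two-finger parallel gripper is mounted at the origin on a cart in front of the work surface, level with it; the furniture and walls round the work are solid. World frame = base frame: x ahead of the robot, y to its left, z up, the work surface at z = 0. Lengths are in m, angles in rad, forces in N, time in s.
With the tool pointing down it reaches from about 0.35 to 1 m from the base axis. Payload 7.1 kg.
Tool frame: the origin (TCP) lies at the very end of the fingers, on their centre line; the grasp point (between the pads) lies 19 mm behind it; z points along the fingers, y is the direction in which the jaws open and shut (so a half turn about z gives the same grasp; the last joint's range is limited). The gripper opens to 85 mm and grips with 20 to 120 N. Pads are 22 mm wide; open, the fingers measure 114 mm over their backs; the gripper's body (76 mm by 85 mm) begins 54 mm behind the grasp point. The pads swing forward as they close: fully open they stand 13 mm farther back than shut.
Start: joints at [-1.245, 0.423, 1.63, -0, 1.089, -0.019], TCP at [0.211, -0.588, 0.231] pointing down, gripper open.
Joint ranges: [-3, 3], [-0.9, 2.11], [0.09, 2.58], [-1.31, 4.45], [0.11, 2.69], [-2.54, 2.54]. Speed limits (rad/s): [2.39, 2.39, 3.01, 3.14, 3.14, 3.14].

INTERFACE

Orientations are given as a unit quaternion [w, x, y, z].
In Python, from rig import read_state, camera, calibration, job_done gives the robot as it stands.
- The arm moves only by the tool apply_moves, never from a script. Its argument "deltas" is one flat list of numbers, 7 for each row, row after row: the shift along the tool's x, y, z in mm, then the turn, a rotation vector about the tool's x, y, z in rad, then the gripper's target within -1 to 1 (shut at 1, half-way at 0, fully open at -1). A call has 1 to 12 rows; each row shifts and turns the commanded pose from where the row before left it, along the tool's axes as they then stand; what a row does not reach is not made up. A row lasts 1/12 s, in which the tool goes at most 41.7 mm and 7.16 degrees, less where a joint would pass 70% of its speed; a pose out of reach is approached as far as the arm can. A call is refused whole if a number of a shift passes 41.7 or a number of a turn 0.125, either way. A call with a gripper value outside its range is refused whole. The fingers move at their own pace and stop on an object; "grip_force" is the grip in N (left out, the last holds). Time passes only in rows, so rows that do not move let the fingers close. It gives the time, the measured TCP pose, the force and the opening at its end, in the units of the state.
- read_state(): the state, without advancing time (a new reading comes with each control period).
- camera(name): name is "scene" or "top"; returns (picture, depth): 480x640x3 uint8, red, green, blue; 480x640 float32, m along the optical axis (not along the pixel's ray), 0 where there is no reading.
- calibration(name): a dict with "K" (3x3 intrinsics, pixels), "k1" (the pictures are not rectified: a ray, as slopes to the right and down, at radius r is drawn at 1 + k1 r^2 times it, then the intrinsics apply), "world_to_cam" (4x4, takes a point from world to camera coordinates). Camera axes: x right, y up, looking along -z (the intrinsics and any distortion apply to the point x, -y, -z); pixel columns grow to the right and rows downward; lengths in m; the calibration is good to about 2 mm. A picture is of the moment at which its call begins. calibration takes no time and is no camera call.
- job_done(): hands the job in, once; it reports no verdict.
The state is a dict: "time": time; "qpos": joint angles; "qvel": joint speeds; "effort": joint torques, N m; "ee_pos": TCP position; "tcp_rot": TCP orientation; "contact_force": force on the tool from outside, world axes, zero at the start; "moment": the same for the moment, N m; "grip_width": finger opening in m.
Only numpy, scipy, OpenCV 4.12 (cv2) and the standard library are available. Lean on these libraries where they do the work, as an engineer would, in place of code of your own. Each camera call takes 0.05 s, during which the arm holds its last target. There are 200 camera calls.

## Working session

There is one attempt and no reset: what is moved stays moved. The work goes in short steps, Python scripts to look and compute and a tool call to move; the robot and the scene stay as the last step left them, time stands still between calls to the robot, and variables do not carry over. Pictures are saved under pics/ and viewed, about 8 in all and at most 12, crops included, and the job is handed in when it is done.

Besides the shell and the picture viewer there is one more tool, called as a command line: name --argument value ..., lists and objects as JSON in quotes. apply_moves: Moves the arm, as the interface text tells. Its arguments: {"type":"object","properties":{"deltas":{"type":"array","items":{"type":"number"}},"grip_force":{"type":"number"}},"required":["deltas"]}

```bash
mkdir -p pics; ls; python3 - <<'E'
from rig import *
import cv2,numpy as np
print(read_state())
for n in("scene","top"):
    p,d=camera(n); c=calibration(n); print(n,c)
    np.savez(f"pics/{n}0.npz",p=p,d=d); cv2.imwrite(f"pics/{n}0.png",p[:,:,::-1])
E
```

```text
pics
{'time': 0.0, 'qpos': array([-1.24498941e+00,  4.23835198e-01,  1.63069446e+00, -1.15077703e-05,
        1.08856104e+00, -1.90087562e-02]), 'qvel': array([-1.25584820e-03,  4.28688038e-04, -5.95755727e-05,  1.31419232e-03,
        1.00296295e-03,  4.83305491e-04]), 'effort': array([-1.18376091e-03, -5.57388318e+01, -2.81739181e+01, -1.32950477e-04,
        7.48927501e-03,  1.56976137e-05]), 'ee_pos': array([ 0.21110881, -0.58769662,  0.23054744]), 'tcp_rot': array([-7.39444688e-04,  9.85173812e-01,  1.71557569e-01, -1.19484572e-04]), 'contact_force': array([-0.14965384,  0.06631085,  0.03034992]), 'moment': array([-0.01361083, -0.04538138,  0.07626061]), 'grip_width': 0.08546328588683914}
scene {'K': array([[546.10372476,   0.        , 316.88860601],
       [  0.        , 546.10372476, 233.2802538 ],
       [  0.        ,   0.        ,   1.        ]]), 'k1': 0.002382732730325609, 'world_to_cam': array([[-0.78145449, -0.62393862, -0.0054301 ,  0.37473305],
       [ 0.31068346, -0.39663441,  0.86380376, -0.23018142],
       [-0.54111429,  0.67333628,  0.50379915, -1.04384168],
       [ 0.        ,  0.        ,  0.        ,  1.        ]])}
top {'K': array([[460.23565772,   0.        , 324.75158413],
       [  0.        , 460.23565772, 244.09183823],
       [  0.        ,   0.        ,   1.        ]]), 'k1': -0.09385175452069196, 'world_to_cam': array([[ 0.02892485, -0.99938703, -0.01972122, -0.08107196],
       [ 0.98040262,  0.02451807,  0.19547268, -0.54450094],
       [-0.19486934, -0.02498875,  0.98051084, -1.13999624],
       [ 0.        ,  0.        ,  0.        ,  1.        ]])}
```

View pics/top0.png

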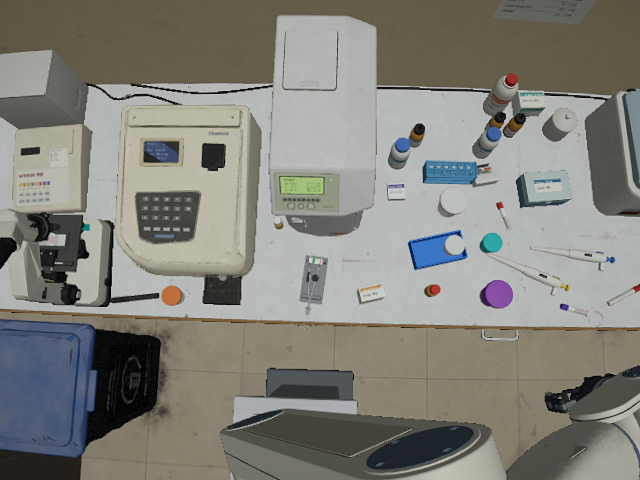

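View pics/scene0.png

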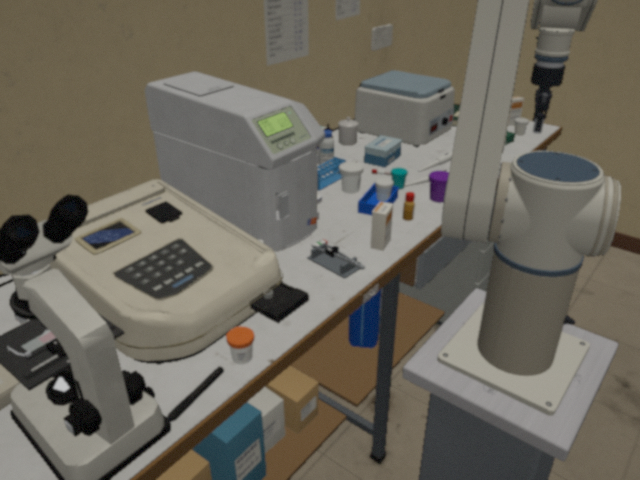

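Top view: the tray is at (438,250) with the small white-lid cup at (455,244). The amber red-cap bottle is at (432,290), the carton at (371,293), and the forceps on their rest at (312,280). Cup candidates are white (455,244), larger white (453,202), turquoise (491,243) and purple (497,293). The small white one in the tray fits. The red-cap white bottle at (505,90) and the black-cap ambers at (417,134) and (515,124) don't fit "amber with red cap"; (432,290) does. I'll confirm this in an enlarged crop.

```bash
cat > h.py <<'E'
import cv2,numpy as np
from rig import *
def rays(n,uv):
    c=calibration(n);K=c["K"];uv=np.atleast_2d(uv).astype(float)
    s=(uv-K[:2,2])/[K[0,0],K[1,1]]; x=s.copy()
    for _ in range(10): x=s/(1+c["k1"]*(x**2).sum(1,keepdims=True))
    W=c["world_to_cam"];R=W[:3,:3]
    return -R.T@W[:3,3], np.c_[x[:,0],-x[:,1],-np.ones(len(x))]@R
def plane(n,uv,z):
    o,d=rays(n,uv); return o+d*((z-o[2])/d[:,2:3])
def cloud(n,depth):
    v,u=np.mgrid[:480,:640]; o,d=rays(n,np.c_[u.ravel(),v.ravel()])
    return (o+d*depth.reshape(-1,1)).reshape(480,640,3)
def proj(n,P):
    c=calibration(n);W=c["world_to_cam"];q=np.atleast_2d(P)@W[:3,:3].T+W[:3,3]
    s=np.c_[q[:,0]/-q[:,2],-q[:,1]/-q[:,2]]; s=s*(1+c["k1"]*(s**2).sum(1,keepdims=True))
    return s*[c["K"][0,0],c["K"][1,1]]+c["K"][:2,2]
E
python3 - <<'E'
from h import *
f=np.load("pics/top0.npz");p=f["p"];P=cloud("top",f["d"])
hsv=cv2.cvtColor(p,cv2.COLOR_RGB2HSV)
print("bench",P[300,400],P[215,350])
def box(name,m,off,zlo,zhi):
    m=m&(P[...,2]>zlo)&(P[...,2]<zhi)
    n,l,s,c=cv2.connectedComponentsWithStats(m.astype(np.uint8))
    for i in range(1,n):
        x,y,w,h,a=s[i]
        if a<30 or x<280 or x>520 or y<190 : continue
        q=P[l==i]; r=cv2.minAreaRect((q[:,:2]*1000).astype(np.float32))
        print(name,s[i],c[i].round(1),"z",np.percentile(q[:,2],[5,50,95]).round(4),"mean",q.mean(0).round(4),r)
H,S,V=hsv[...,0],hsv[...,1],hsv[...,2]
box("blue",(H>100)&(H<125)&(S>150),0,.025,.05)
box("red",((H<6)|(H>174))&(S>150),0,.065,.09)
for z0,z1 in((.095,.115),(.048,.062),(.07,.085),(.026,.055)): box(f"h{z0}",H>=0,0,z0,z1)
a=cv2.resize(p[220:320,290:520],None,fx=3.4,fy=3.4,interpolation=cv2.INTER_CUBIC)
cv2.imwrite("pics/c1.png",a[:,:,::-1])
E
```

```text
bench [ 0.41156296 -0.26923288 -0.00507439] [ 0.58410514 -0.12575414  0.20984838]
blue [409 230  58  38 266] [435.  249.5] z [0.0265 0.0347 0.0383] mean [ 0.5431 -0.3563  0.0341] ((545.4317626953125, -364.47186279296875), (73.8515625, 141.22889709472656), 13.62277889251709)
red [430 285  10   9  71] [434.6 289. ] z [0.0677 0.0766 0.0806] mean [ 0.4344 -0.3443  0.0763] ((434.4186706542969, -344.95343017578125), (20.99942398071289, 20.431432723999023), 86.75031280517578)
h0.095 [293 217  69  13 123] [327.4 226.3] z [0.0969 0.1054 0.1139] mean [ 0.5815 -0.073   0.1053] ((584.0112915039062, -73.67767333984375), (22.47478485107422, 171.13345336914062), 8.721697807312012)
h0.095 [358 283  28  19 344] [371.4 291.9] z [0.1011 0.1047 0.1083] mean [ 0.4208 -0.1844  0.1046] ((421.20599365234375, -184.46287536621094), (33.41481018066406, 60.68804168701172), 13.742812156677246)
h0.048 [319 229  33   6  50] [335.1 232.3] z [0.0485 0.0544 0.0616] mean [ 0.5779 -0.0925  0.0548] ((577.9397583007812, -92.53656768798828), (8.703705787658691, 83.99027252197266), 7.753153324127197)
h0.048 [482 233  21  1
[... 1890 characters left out ...]
84887695312, -502.1268615722656), (47.75349044799805, 52.72014617919922), 9.892800331115723)
h0.026 [301 255  25  60 359] [311.6 281.7] z [0.0286 0.0392 0.0452] mean [ 0.4496 -0.0349  0.038 ] ((441.9703063964844, -35.33164978027344), (50.876564025878906, 153.35726928710938), 83.60807037353516)
h0.026 [426 284  11  13  52] [429.3 290.9] z [0.029  0.0482 0.0532] mean [ 0.4327 -0.3374  0.0447] ((434.391357421875, -340.83795166015625), (29.615428924560547, 19.222612380981445), 17.091049194335938)
h0.026 [481 289   8  17  30] [483.4 297.4] z [0.0272 0.0348 0.0431] mean [ 0.4197 -0.4805  0.0347] ((419.98931884765625, -482.4757995605469), (43.03707504272461, 10.861265182495117), 15.650702476501465)
```

View pics/c1.png

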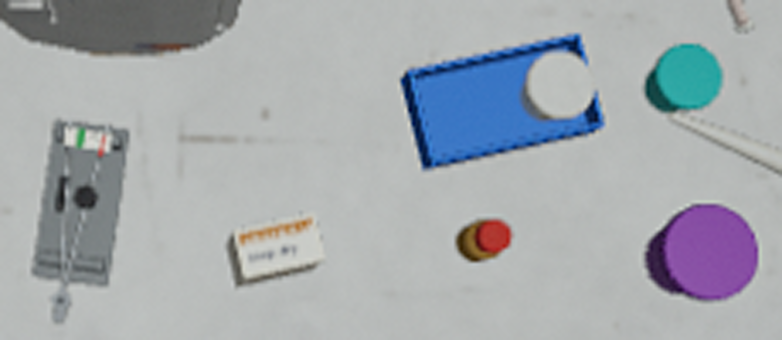

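The crop confirms them: small white-lid cup in the tray at crop (560,85), amber bottle with red cap at (487,238), carton at (277,250), and forceps on the rest at (75,205) with their scale at (90,138). Tray centre is about (0.5455,-0.3645) with yaw about 0.24. The sizes match what was given. Next I'll plan the moves.

```bash
cat >> h.py <<'E'
from scipy.spatial.transform import Rotation as Ro
def go(x,y,z,phi=None):
    "print the tool-axes shift (mm) to a world point and the turn about tool z (rad) to tool-x heading phi (deg)"
    s=read_state();q=s["tcp_rot"];R=Ro.from_quat([*q[1:],q[0]])
    h=np.degrees(np.arctan2(*R.as_matrix()[1::-1,0]))
    d=np.array([x,y,z])-s["ee_pos"]
    print("t",round(s["time"],2),"at",s["ee_pos"].round(4),"phi",h.round(2),"tilt",R.as_matrix()[:,2].round(4),"w",round(s["grip_width"],4))
    print(" shift mm now",(R.inv().apply(d)*1000).round(1))
    if phi is not None:
        a=np.radians((phi-h+180)%360-180); R2=Ro.from_euler("z",np.radians(phi))*Ro.from_euler("x",np.pi)
        print(" turn tool z",(-a).round(4)," shift after turn",(R2.inv().apply(d)*1000).round(1))
E
python3 - <<'E'
from h import *
f=np.load("pics/top0.npz");p=f["p"];P=cloud("top",f["d"])
H,S,V=cv2.split(cv2.cvtColor(p,cv2.COLOR_RGB2HSV))
v,u=np.nonzero((((H<6)|(H>174))&(S>150))[270:305,415:450]); 
r=cv2.minEnclosingCircle(np.c_[u+415,v+270].astype(np.float32)); print("cap",r,plane("top",[r[0]],.077))
v,u=np.nonzero(((H>100)&(H<125)&(S>150)&(P[...,2]>.028))[225:275,400:475])
q=plane("top",np.c_[u+400,v+225],.036);print("tray",cv2.minAreaRect((q[:,:2]*1000).astype(np.float32)))
v,u=np.nonzero((P[...,2]>.1)[275:310,350:395]); q=plane("top",np.c_[u+350,v+275],.105);print("carton",cv2.minAreaRect((q[:,:2]*1000).astype(np.float32)))
v,u=np.nonzero((P[...,2]>.052)[232:262,440:470]); q=plane("top",np.c_[u+440,v+232],.06);print("cup",cv2.minEnclosingCircle((q[:,:2]*1000).astype(np.float32)))
go(.435,-.344,.15,103.7)
E
```

```text
cap ((434.5, 289.0), 4.924529075622559) [[ 0.43439759 -0.34394125  0.077     ]]
tray ((544.9484252929688, -363.3765563964844), (73.62683868408203, 140.1042938232422), 13.814201354980469)
carton ((421.5015869140625, -184.4467315673828), (120.80899810791016, 52.34075927734375), 76.8536605834961)
cup ((544.4261474609375, -399.63458251953125), 33.068946838378906)
t 0.1 at [ 0.2111 -0.5877  0.2306] phi 19.76 tilt [-4.0e-04  1.3e-03 -1.0e+00] w 0.0854
 shift mm now [ 293.1 -153.6   80.8]
 turn tool z -1.4651  shift after turn [183.8 275.2  80.6]
```

apply_moves --deltas '[0,0,0,0,0,-0.1221,-1,0,0,0,0,0,-0.1221,-1,0,0,0,0,0,-0.1221,-1,0,0,0,0,0,-0.1221,-1,0,0,0,0,0,-0.1221,-1,0,0,0,0,0,-0.1221,-1,0,0,0,0,0,-0.1221,-1,0,0,0,0,0,-0.1221,-1,0,0,0,0,0,-0.1221,-1,0,0,0,0,0,-0.1221,-1,0,0,0,0,0,-0.1221,-1,0,0,0,0,0,-0.1221,-1]' --grip_force 25

```text
time: 1.1
ee_pos: [0.2112, -0.5879, 0.2308]
tcp_rot: [-0.0, 0.615, 0.788, 0.0]
contact_force: [0.2, -0.6, -0.1]
grip_width: 0.0854
```

apply_moves --deltas '[15.3,22.9,6.7,0,0,0,-1,15.3,22.9,6.7,0,0,0,-1,15.3,22.9,6.7,0,0,0,-1,15.3,22.9,6.7,0,0,0,-1,15.3,22.9,6.7,0,0,0,-1,15.3,22.9,6.7,0,0,0,-1,15.3,22.9,6.7,0,0,0,-1,15.3,22.9,6.7,0,0,0,-1,15.3,22.9,6.7,0,0,0,-1,15.3,22.9,6.7,0,0,0,-1,15.3,22.9,6.7,0,0,0,-1,15.3,22.9,6.7,0,0,0,-1]'

```text
time: 2.1
ee_pos: [0.4353, -0.3435, 0.1504]
tcp_rot: [-0.0, 0.618, 0.786, 0.0]
contact_force: [0.1, 1.1, -1.1]
grip_width: 0.0854
```

```bash
python3 -c "
from h import *
go(.435,-.344,.034,103.7)"
```

```text
t 2.1 at [ 0.4353 -0.3435  0.1504] phi 103.7 tilt [-4.e-04  4.e-04 -1.e+00] w 0.0854
 shift mm now [ -0.5  -0.4 116.4]
 turn tool z 0.0  shift after turn [ -0.5  -0.5 116.4]
```

apply_moves --deltas '[0,0,23.2,0,0,0,-1,0,0,23.2,0,0,0,-1,0,0,23.2,0,0,0,-1,0,0,23.2,0,0,0,-1,0,0,23.2,0,0,0,-1,0,0,0,0,0,0,-1,0,0,0,0,0,0,1,0,0,0,0,0,0,1,0,0,0,0,0,0,1,0,0,0,0,0,0,1,0,0,0,0,0,0,1,0,0,0,0,0,0,1]'

```text
time: 3.1
ee_pos: [0.4354, -0.3453, 0.0363]
tcp_rot: [0.001, 0.618, 0.786, -0.0]
contact_force: [-1.2, 0.0, 5.8]
grip_width: 0.0292
```

apply_moves --deltas '[0,0,0,0,0,0,1,0,0,0,0,0,0,1,0,0,0,0,0,0,1,0,0,0,0,0,0,1]'

```text
time: 3.43
ee_pos: [0.4354, -0.3454, 0.0363]
tcp_rot: [0.001, 0.618, 0.786, -0.0]
contact_force: [-1.1, -0.0, 5.7]
grip_width: 0.0291
```

```bash
python3 - <<'E'
from h import *
a=camera("scene")[0]; b=camera("top")[0]
A=cv2.resize(a[150:260,340:480],(560,440),interpolation=cv2.INTER_CUBIC)
cv2.imwrite("pics/c2.png",A[:,:,::-1])
E
```

```text
(no output)
```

View pics/c2.png

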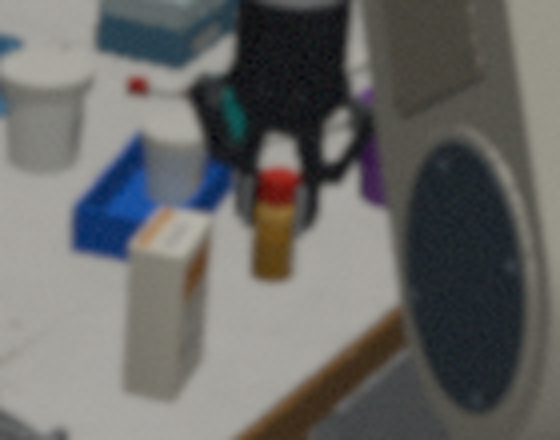

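The crop shows the bottle upright between the fingers at (277,225). The 6 N looks like the pads swinging down as they close. I'll lift it.

apply_moves --deltas '[0,0,-8,0,0,0,1,0,0,-16,0,0,0,1,0,0,-22,0,0,0,1,0,0,-22,0,0,0,1,0,0,-22,0,0,0,1,0,0,0,0,0,0,1]'

```text
time: 4.03
ee_pos: [0.4368, -0.3464, 0.1297]
tcp_rot: [0.004, 0.618, 0.786, -0.0]
contact_force: [1.1, -0.4, -0.1]
grip_width: 0.0291
```

```bash
python3 -c "
from h import *
c,s=np.cos(.24),np.sin(.24)
for v in(.0485,.010): print(.545-s*v,-.364+c*v)
go(.5335,-.317,.12,103.8)"
```

```text
0.5334714226182841 -0.31689010821967656
0.5426229737357287 -0.35428662025147967
t 4.03 at [ 0.4368 -0.3464  0.1297] phi 103.7 tilt [ 0.0057 -0.0047 -1.    ] w 0.0291
 shift mm now [  5.7 100.8  10.1]
 turn tool z -0.0017  shift after turn [  5.5 100.9   9.7]
```

apply_moves --deltas '[1,18,0,0,0,0,1,1.2,24,0,0,0,0,1,1.2,24,0,0,0,0,1,1.1,21,0,0,0,0,1,1,14,0,0,0,0,1,0,0,0,0,0,0,1,0,0,0,0,0,0,1]'

```text
time: 4.62
ee_pos: [0.5314, -0.315, 0.1246]
tcp_rot: [-0.0, 0.617, 0.787, -0.0]
contact_force: [-0.9, 0.8, -0.8]
grip_width: 0.0293
```

```bash
python3 - <<'E'
from h import *
go(.5335,-.317,.042,103.8)
a=camera("scene")[0];b=camera("top")[0]
def red(n,p,box):
    H,S,V=cv2.split(cv2.cvtColor(p,cv2.COLOR_RGB2HSV)); x0,x1,y0,y1=box
    m=(((H<6)|(H>174))&(S>140)).astype(np.uint8); m[:y0]=0;m[y1:]=0;m[:,:x0]=0;m[:,x1:]=0
    k,l,s,c=cv2.connectedComponentsWithStats(m)
    for i in range(1,k):
        if s[i][4]>12: print(n,s[i],c[i].round(1))
red("scene",a,(300,450,120,260)); red("top",b,(380,480,220,310))
print("expect cap", proj("scene",[[.5335,-.317,.162],]),proj("top",[[.5335,-.317,.162]]))
E
```

```text
t 4.62 at [ 0.5314 -0.315   0.1246] phi 103.78 tilt [-8.e-04  3.e-04 -1.e+00] w 0.0293
 shift mm now [-2.5  1.6 82.6]
 turn tool z -0.0004  shift after turn [-2.4  1.5 82.6]
scene [370 157  11   8  72] [374.3 160.3]
expect cap [[374.59847753 158.22729071]] [[430.1708888  243.05528858]]
```

apply_moves --deltas '[-1.2,0.8,15,0,0,0,1,-1.2,0.7,20,0,0,0,1,0,0,20,0,0,0,1,0,0,14,0,0,0,1,0,0,6,0,0,0,1,0,0,4,0,0,0,1,0,0,2,0,0,0,1,0,0,0,0,0,0,1,0,0,0,0,0,0,1]'

```text
time: 5.47
ee_pos: [0.534, -0.3177, 0.0447]
tcp_rot: [0.001, 0.618, 0.786, 0.0]
contact_force: [-0.5, 0.9, -0.3]
grip_width: 0.0292
```

apply_moves --deltas '[0,0,1.5,0,0,0,1,0,0,1.5,0,0,0,1,0,0,0,0,0,0,1,0,0,0,0,0,0,1]'

```text
time: 5.8
ee_pos: [0.5336, -0.3174, 0.0411]
tcp_rot: [0.0, 0.618, 0.786, 0.0]
contact_force: [0.6, -0.5, -1.2]
grip_width: 0.0293
```

apply_moves --deltas '[0,0,1.5,0,0,0,1,0,0,0,0,0,0,1,0,0,0,0,0,0,0,0,0,0,0,0,0,0,0,0,0,0,0,0,0,0,0,0,0,0,0,0]'

```text
time: 6.3
ee_pos: [0.5335, -0.3173, 0.0393]
tcp_rot: [-0.0, 0.618, 0.786, -0.0]
contact_force: [-0.4, -0.4, 0.6]
grip_width: 0.0433
```

Released (opening 43 mm). Now up, and on to the carton.

apply_moves --deltas '[0,0,-10,0,0,0,0,0,0,-25,0,0,0,0,0,0,-35,0,0,0,0,0,0,-40,0,0,0,-1,0,0,-30,0,0,0,-1,0,0,0,0,0,0,-1]'

```text
time: 6.8
ee_pos: [0.5371, -0.3195, 0.1872]
tcp_rot: [0.006, 0.618, 0.786, 0.001]
contact_force: [1.4, -0.1, 1.0]
grip_width: 0.077
```

```bash
python3 - <<'E'
from h import *
go(.4212,-.1845,.18,103.7)
a=camera("scene")[0]
A=cv2.resize(a[150:260,340:480],(560,440),interpolation=cv2.INTER_CUBIC)
cv2.imwrite("pics/c3.png",A[:,:,::-1])
E
```

```text
t 6.8 at [ 0.5371 -0.3195  0.1872] phi 103.71 tilt [ 0.0099 -0.0061 -0.9999] w 0.077
 shift mm now [158.7 -80.6   5.2]
 turn tool z 0.0001  shift after turn [158.6 -80.6   7.2]
```

View pics/c3.png

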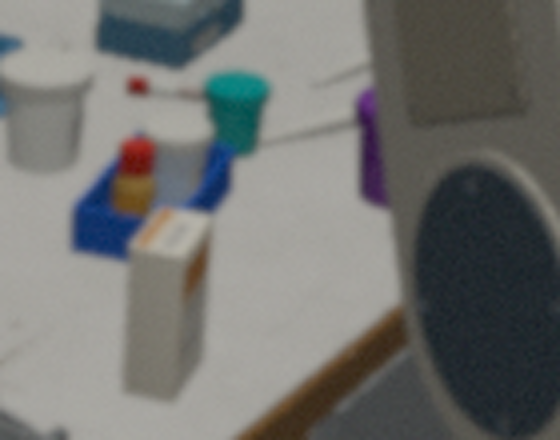

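The crop shows the bottle standing upright in the tray at (135,180), left of the cup. On to the carton.

apply_moves --deltas '[20,-10,0,0,0,0,-1,28,-14,0,0,0,0,-1,30,-15,0,0,0,0,-1,30,-15,0,0,0,0,-1,28,-14,0,0,0,0,-1,19,-9.7,0,0,0,0,-1,0,0,0,0,0,0,-1,0,0,0,0,0,0,-1,0,0,0,0,0,0,-1]'

```text
time: 7.6
ee_pos: [0.4219, -0.1856, 0.1794]
tcp_rot: [0.0, 0.618, 0.786, 0.0]
contact_force: [0.6, -0.2, -0.5]
grip_width: 0.0855
```

```bash
python3 - <<'E'
from h import *
go(.4212,-.1845,.079,103.7)
E
```

```text
t 7.6 at [ 0.4219 -0.1856  0.1794] phi 103.72 tilt [ 4.e-04 -3.e-04 -1.e+00] w 0.0855
 shift mm now [  1.3  -0.5 100.4]
 turn tool z 0.0003  shift after turn [  1.2  -0.5 100.4]
```

apply_moves --deltas '[1.2,-0.5,20,0,0,0,-1,0,0,25,0,0,0,-1,0,0,25,0,0,0,-1,0,0,20,0,0,0,-1,0,0,10,0,0,0,-1,0,0,0,0,0,0,-1,0,0,0,0,0,0,1,0,0,0,0,0,0,1,0,0,0,0,0,0,1,0,0,0,0,0,0,1,0,0,0,0,0,0,1,0,0,0,0,0,0,1]'

```text
time: 8.6
ee_pos: [0.4212, -0.1845, 0.0805]
tcp_rot: [0.001, 0.618, 0.786, 0.0]
contact_force: [-2.2, 0.4, 6.8]
grip_width: 0.0342
```

apply_moves --deltas '[0,0,0,0,0,0,1,0,0,0,0,0,0,1]'

```text
time: 8.77
ee_pos: [0.4212, -0.1845, 0.0805]
tcp_rot: [0.001, 0.618, 0.786, 0.0]
contact_force: [-1.2, 1.2, 7.5]
grip_width: 0.0347
```

apply_moves --deltas '[0,0,-8,0,0,0,1,0,0,-16,0,0,0,1,0,0,-24,0,0,0,1,0,0,-28,0,0,0,1,0,0,-28,0,0,0,1,0,0,-16,0,0,0,1,0,0,0,0,0,0,1,0,0,0,0,0,0,1]'

```text
time: 9.43
ee_pos: [0.421, -0.1843, 0.2006]
tcp_rot: [0.001, 0.618, 0.786, 0.0]
contact_force: [-0.0, -0.4, -0.5]
grip_width: 0.0346
```

apply_moves --deltas '[0,0,0,0,0,0.06,1,0,0,0,0,0,0.12,1,0,0,0,0,0,0.12,1,0,0,0,0,0,0.12,1,0,0,0,0,0,0.12,1,0,0,0,0,0,0.12,1,0,0,0,0,0,0.12,1,0,0,0,0,0,0.12,1,0,0,0,0,0,0.12,1,0,0,0,0,0,0.12,1,0,0,0,0,0,0.12,1,0,0,0,0,0,0.12,1]'

```text
time: 10.43
ee_pos: [0.4195, -0.1837, 0.1979]
tcp_rot: [-0.001, 0.978, 0.21, -0.001]
contact_force: [0.8, -0.1, -0.9]
grip_width: 0.0342
```

apply_moves --deltas '[0,0,0,0,0,0.12,1,0,0,0,0,0,0.07,1,0,0,0,0,0,0,1,0,0,0,0,0,0,1]'

```text
time: 10.77
ee_pos: [0.4199, -0.1838, 0.1983]
tcp_rot: [-0.001, 0.993, 0.121, -0.001]
contact_force: [-0.5, 0.1, -1.6]
grip_width: 0.0346
```

```bash
python3 - <<'E'
from h import *
go(.5426,-.3543,.2,13.75)
p,d=camera("top");P=cloud("top",d)
m=((P[...,2]>.17)&(P[...,2]<.215)).astype(np.uint8);m[:260]=0;m[310:]=0;m[:,340:]*=1
H,S,V=cv2.split(cv2.cvtColor(p,cv2.COLOR_RGB2HSV))
# bottle cap & cup lid & tray now
v,u=np.nonzero((((H<6)|(H>174))&(S>140))[225:275,400:445]); 
r=cv2.minEnclosingCircle(np.c_[u+400,v+225].astype(np.float32)); print("cap",r,plane("top",[r[0]],.081))
m=((P[...,2]>.054)&(P[...,2]<.064)&(S<60)).astype(np.uint8)
k,l,s,c=cv2.connectedComponentsWithStats(m)
for i in range(1,k):
    if s[i][4]>150 and 400<c[i][0]<475 and c[i][1]>225:
        v,u=np.nonzero(l==i);q=plane("top",np.c_[u,v],.060);print("cup",s[i],cv2.minEnclosingCircle((q[:,:2]*1000).astype(np.float32)))
cv2.imwrite("pics/c4.png",cv2.resize(p[210:320,330:500],None,fx=4.5,fy=4.5,interpolation=cv2.INTER_CUBIC)[:,:,::-1])
E
```

```text
t 10.77 at [ 0.4199 -0.1838  0.1983] phi 13.89 tilt [-0.0021  0.001  -1.    ] w 0.0346
 shift mm now [ 78.2 195.   -2.1]
 turn tool z 0.0024  shift after turn [ 78.7 194.8  -1.7]
cap ((423.5185241699219, 249.92591857910156), 4.644521713256836) [[ 0.53213873 -0.31671741  0.081     ]]
cup [444 235  21  20 312] ((551.1346435546875, -400.1012268066406), 26.865739822387695)
```

View pics/c4.png

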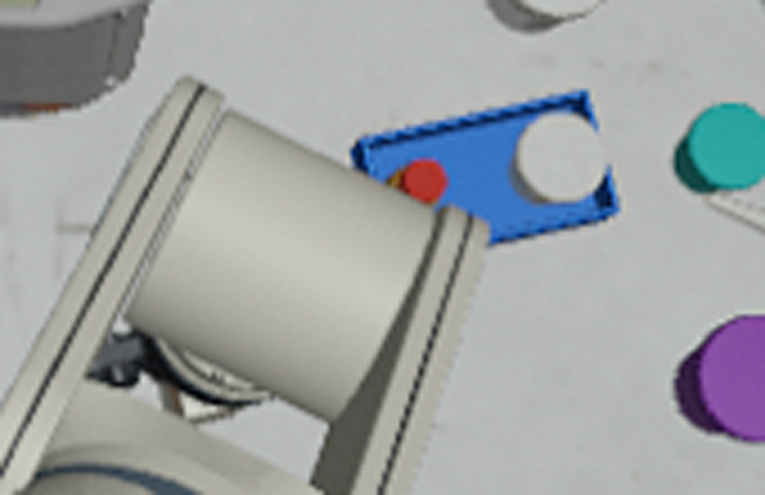

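The picture shows the bottle standing at (425,182) and the cup at (562,157), with a 44 mm gap between them. I'll aim for the middle of that gap, own y about 11.5 mm.

apply_moves --deltas '[4,10,0,0,0,0,1,8,20,0,0,0,0,1,12,29,0,0,0,0,1,12,29,0,0,0,0,1,12,29,0,0,0,0,1,12,29,0,0,0,0,1,11,28,0,0,0,0,1,7.8,19.3,0,0,0,0,1,0,0,0,0,0,0,1,0,0,0,0,0,0,1,0,0,0,0,0,0,1]'

```text
time: 11.73
ee_pos: [0.5425, -0.353, 0.1986]
tcp_rot: [-0.001, 0.993, 0.12, -0.001]
contact_force: [-0.8, 0.6, -0.2]
grip_width: 0.0346
```

```bash
python3 - <<'E'
from h import *
go(.5423,-.3528,.0846,13.75)
p,d=camera("scene")
cv2.imwrite("pics/c5.png",cv2.resize(p[110:260,300:460],(640,600),interpolation=cv2.INTER_CUBIC)[:,:,::-1])
E
```

```text
t 11.73 at [ 0.5425 -0.353   0.1986] phi 13.78 tilt [-0.0014  0.001  -1.    ] w 0.0346
 shift mm now [ 0.00e+00 -1.00e-01  1.14e+02]
 turn tool z 0.0004  shift after turn [-1.00e-01 -2.00e-01  1.14e+02]
```

View pics/c5.png

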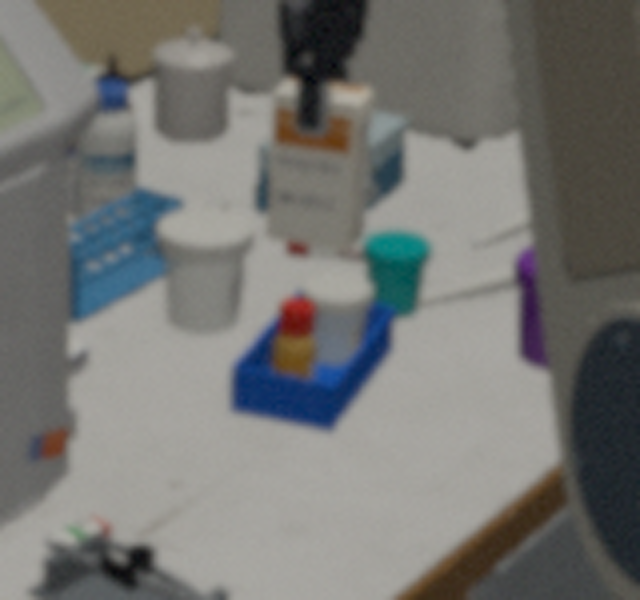

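The crop shows the carton held vertical, with the finger at the middle of its near face (312,115). I'll lower it slowly.

apply_moves --deltas '[0,0,10,0,0,0,1,0,0,20,0,0,0,1,0,0,20,0,0,0,1,0,0,16,0,0,0,1,0,0,12,0,0,0,1,0,0,10,0,0,0,1,0,0,8,0,0,0,1,0,0,6,0,0,0,1,0,0,4,0,0,0,1,0,0,2,0,0,0,1,0,0,1,0,0,0,1,0,0,0,0,0,0,1]'

```text
time: 12.78
ee_pos: [0.5433, -0.3534, 0.0907]
tcp_rot: [0.0, 0.993, 0.12, 0.0]
contact_force: [0.5, 0.2, 0.2]
grip_width: 0.0345
```

apply_moves --deltas '[0,0,1,0,0,0,1,0,0,1,0,0,0,1,0,0,0,0,0,0,1,0,0,0,0,0,0,1]'

```text
time: 13.12
ee_pos: [0.5431, -0.3533, 0.0886]
tcp_rot: [0.0, 0.993, 0.12, 0.0]
contact_force: [-0.2, 0.4, -0.0]
grip_width: 0.0343
```

apply_moves --deltas '[0,0,1.5,0,0,0,1,0,0,1.5,0,0,0,1,0,0,0,0,0,0,1,0,0,0,0,0,0,1]'

```text
time: 13.45
ee_pos: [0.543, -0.3531, 0.0852]
tcp_rot: [-0.0, 0.993, 0.12, -0.0]
contact_force: [-0.7, -0.1, -0.5]
grip_width: 0.0345
```

apply_moves --deltas '[0,0,1,0,0,0,1,0,0,0.5,0,0,0,1,0,0,0,0,0,0,1]'

```text
time: 13.7
ee_pos: [0.5433, -0.3533, 0.0845]
tcp_rot: [0.0, 0.993, 0.12, 0.0]
contact_force: [-1.0, 1.3, 4.1]
grip_width: 0.0346
```

apply_moves --deltas '[0,0,0,0,0,0,0.05,0,0,0,0,0,0,0.05,0,0,0,0,0,0,0.05,0,0,-6,0,0,0,0.05,0,0,-12,0,0,0,0,0,0,-25,0,0,0,0,0,0,-35,0,0,0,0,0,0,-35,0,0,0,-1,0,0,0,0,0,0,-1]'

```text
time: 14.45
ee_pos: [0.5468, -0.3557, 0.2057]
tcp_rot: [0.004, 0.993, 0.12, 0.005]
contact_force: [1.3, -1.4, 0.2]
grip_width: 0.0656
```

```bash
python3 - <<'E'
from h import *
go(.442,-.035,.2,-6.4)
p,d=camera("scene")
a=cv2.resize(p[150:240,340:430],(540,540),interpolation=cv2.INTER_CUBIC)
cv2.imwrite("pics/c6.png",a[:,:,::-1])
E
```

```text
t 14.45 at [ 0.5468 -0.3557  0.2057] phi 13.75 tilt [ 0.0105 -0.0071 -0.9999] w 0.0656
 shift mm now [ -25.6 -336.4    2.3]
 turn tool z 0.3517  shift after turn [-139.9 -307.     5.7]
```

View pics/c6.png

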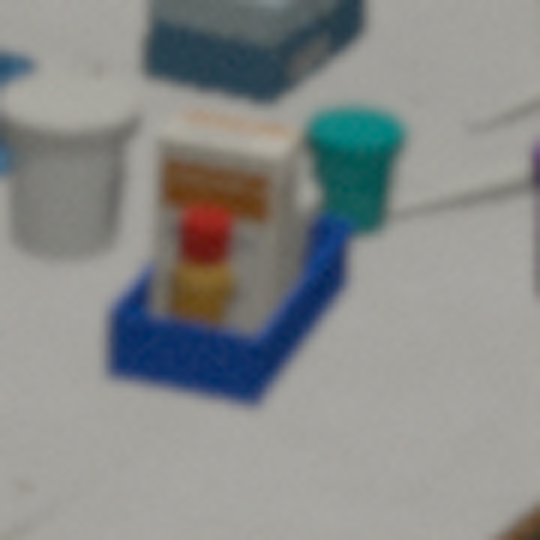

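The crop shows the carton upright in the tray at (225,220), behind the bottle (205,265). Now I'll locate the forceps in the unobstructed first top image.

```bash
python3 - <<'E'
from h import *
f=np.load("pics/top0.npz");p=f["p"];P=cloud("top",f["d"])
H,S,V=cv2.split(cv2.cvtColor(p,cv2.COLOR_RGB2HSV))
m=(V<60).astype(np.uint8); m[:265]=0;m[290:]=0;m[:,:300]=0;m[:,325:]=0
k,l,s,c=cv2.connectedComponentsWithStats(m)
for i in range(1,k):
    if s[i][4]>3: print("black",s[i],c[i].round(2),plane("top",[c[i]],.043).round(4))
for nm,mm in(("green",(H>45)&(H<85)&(S>90)),("red",((H<8)|(H>172))&(S>100)),("white",(V>200)&(S<30)&(P[...,2]>.03))):
    mm=mm.astype(np.uint8); mm[:250]=0;mm[320:]=0;mm[:,:298]=0;mm[:,330:]=0
    k,l,s,c=cv2.connectedComponentsWithStats(mm)
    for i in range(1,k):
        if s[i][4]>5: print(nm,s[i],c[i].round(2),plane("top",[c[i]],.043).round(4))
# forceps tail and rest
m=(P[...,2]>.024)&(P[...,2]<.05);q=P[250:320,295:330][m[250:320,295:330]]
for lo in np.arange(.36,.53,.015):
    r=q[(q[:,0]>lo)&(q[:,0]<lo+.015)]
    if len(r): print(lo.round(3),len(r),np.percentile(r[:,1],[0,50,100]).round(4))
# base plate
g=(P[...,2]>.002)&(P[...,2]<.05);g[:250]=0;g[320:]=0;g[:,:295]=0;g[:,:]&=(np.arange(640)<332)
a=cv2.resize(p[248:320,290:340],None,fx=8,fy=8,interpolation=cv2.INTER_CUBIC)
sc=np.load("pics/scene0.npz")["p"]; b=cv2.resize(sc[225:285,295:375],(768,576),interpolation=cv2.INTER_CUBIC)[:,:400]
cv2.imwrite("pics/c7.png",np.hstack([a,cv2.resize(b,(400,576))])[:,:,::-1])
E
```

```text
black [307 272   2  10  13] [307.69 276.85] [[ 0.4612 -0.0246  0.043 ]]
black [312 275   6   6  27] [314.74 277.67] [[ 0.4596 -0.0428  0.043 ]]
green [313 258   2   5   9] [313.44 259.78] [[ 0.5062 -0.0379  0.043 ]]
white [309 258   3   4  10] [310.1 259.6] [[ 0.5064 -0.0292  0.043 ]]
white [315 259   4   4  10] [316.  260.9] [[ 0.5034 -0.0447  0.043 ]]
0.36 15 [-0.0285 -0.0254 -0.0204]
0.375 29 [-0.0332 -0.0255 -0.0202]
0.39 16 [-0.0324 -0.0277 -0.025 ]
0.405 74 [-0.0575 -0.0322 -0.0079]
0.42 15 [-0.0392 -0.0342 -0.0261]
0.435 23 [-0.0435 -0.0283 -0.0202]
0.45 56 [-0.0488 -0.0381 -0.02  ]
0.465 25 [-0.0503 -0.0274 -0.0225]
0.48 12 [-0.0528 -0.0395 -0.0265]
0.495 89 [-0.0678 -0.0446 -0.0176]
0.51 13 [-0.0572 -0.0281 -0.0176]
```

View pics/c7.png

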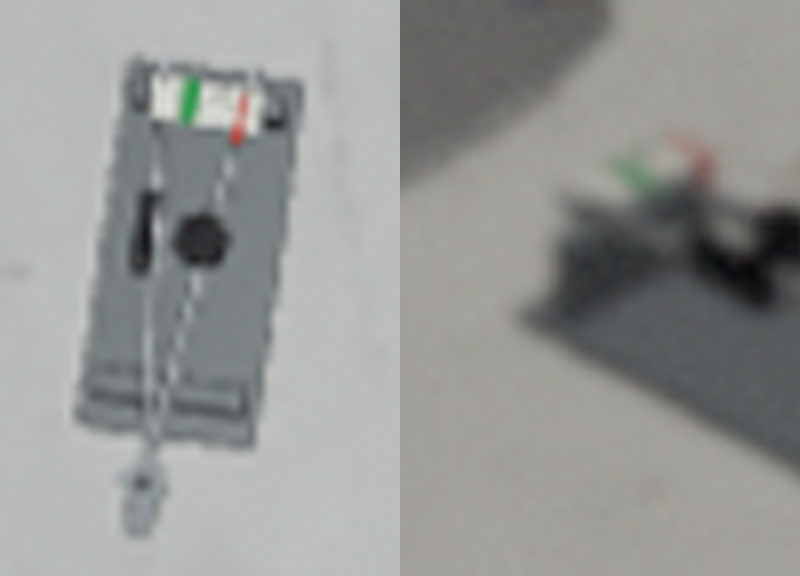

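The picture shows the fixed pad at (145,232), the round pad at (201,240), and the red pointer at (240,120) right of the green band (190,100). The two pads agree on origin ≈ (0.460,-0.037), yaw ≈ -6.5°, and the bar positions fit the rest.

apply_moves --deltas '[0,0,0,0,0,0.06,-1,0,0,0,0,0,0.12,-1,0,0,0,0,0,0.12,-1,0,0,0,0,0,0.053,-1,0,0,0,0,0,0,-1,0,0,0,0,0,0,-1,0,0,0,0,0,0,-1]'

```text
time: 15.08
ee_pos: [0.5429, -0.3531, 0.1967]
tcp_rot: [-0.0, 0.998, -0.056, -0.0]
contact_force: [0.2, 0.0, 0.1]
grip_width: 0.0857
```

```bash
python3 - <<'E'
from h import *
go(.46,-.0369,.2,-6.5)
E
```

```text
t 15.08 at [ 0.5429 -0.3531  0.1967] phi -6.37 tilt [-5.e-04  3.e-04 -1.e+00] w 0.0857
 shift mm now [-117.5 -305.    -3.2]
 turn tool z 0.0023  shift after turn [-118.2 -304.8   -3.3]
```

apply_moves --deltas '[-5,-13,0,0,0,0.002,0,-10.3,-26.6,0,0,0,0,0,-10.3,-26.6,0,0,0,0,0,-10.3,-26.6,0,0,0,0,0,-10.3,-26.6,0,0,0,0,0,-10.3,-26.6,0,0,0,0,0,-10.3,-26.6,0,0,0,0,0,-10.3,-26.6,0,0,0,0,0,-10.3,-26.6,0,0,0,0,0,-10.3,-26.6,0,0,0,0,0,-10.3,-26.6,0,0,0,0,0,-10,-26,0,0,0,0,0]'

```text
time: 16.08
ee_pos: [0.4595, -0.0349, 0.1969]
tcp_rot: [-0.0, 0.998, -0.057, -0.0]
contact_force: [0.2, 1.0, 0.0]
grip_width: 0.0429
```

apply_moves --deltas '[0,0,0,0,0,0,0,0,0,0,0,0,0,0,0,0,20,0,0,0,0,0,0,30,0,0,0,0,0,0,25,0,0,0,0,0,0,25,0,0,0,0,0,0,15,0,0,0,0,0,0,0,0,0,0,0,0,0,0,0,0,0,0]'

```text
time: 16.83
ee_pos: [0.4605, -0.0372, 0.0815]
tcp_rot: [-0.0, 0.998, -0.058, -0.001]
contact_force: [-0.1, -0.3, 1.3]
grip_width: 0.0427
```

```bash
python3 - <<'E'
from h import *
go(.46,-.0369,.018,-6.5)
for n in("top","scene"):
    p,d=camera(n); cv2.imwrite(f"pics/g_{n}.png",p[:,:,::-1])
a=cv2.imread("pics/g_top.png")[235:335,270:400]; b=cv2.imread("pics/g_scene.png")[200:300,280:410]
cv2.imwrite("pics/c8.png",np.hstack([cv2.resize(x,None,fx=3,fy=4.2,interpolation=cv2.INTER_CUBIC) for x in(a,b)]))
E
```

```text
t 16.83 at [ 0.4605 -0.0372  0.0815] phi -6.62 tilt [-1.8e-03  1.0e-04 -1.0e+00] w 0.0427
 shift mm now [-0.4 -0.3 63.5]
 turn tool z -0.0021  shift after turn [-0.5 -0.3 63.5]
```

View pics/c8.png

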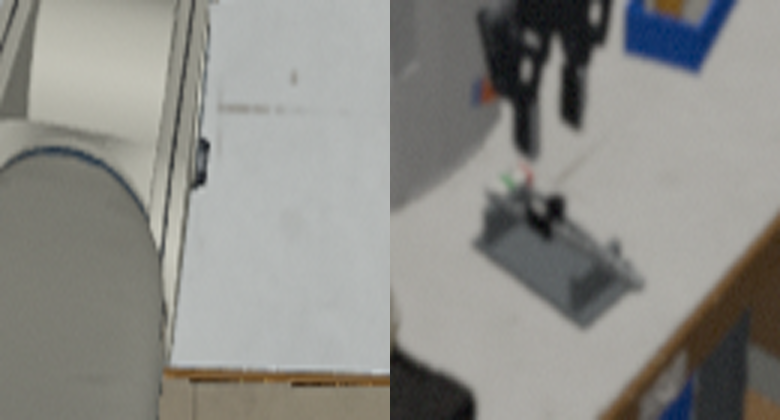

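The scene half shows the open fingers (525,140) and (572,110) above the rest, straddling the pads at (550,210). Descending.

apply_moves --deltas '[-0.3,0,15,0,0,0,0,0,0,14,0,0,0,0,0,0,10,0,0,0,0,0,0,8,0,0,0,0,0,0,8,0,0,0,0,0,0,5,0,0,0,0,0,0,2,0,0,0,0,0,0,0,0,0,0,0,0,0,0,0,0,0,0]'

```text
time: 17.68
ee_pos: [0.4607, -0.0367, 0.02]
tcp_rot: [0.0, 0.998, -0.057, 0.0]
contact_force: [0.8, -0.9, -0.3]
grip_width: 0.0426
```

```bash
python3 - <<'E'
from h import *
go(.46,-.0369,.018,-6.5); print(read_state()["contact_force"])
p=np.load("pics/scene0.npz")["p"];V=cv2.cvtColor(p,cv2.COLOR_RGB2HSV)[...,2]
m=(V<55).astype(np.uint8);m[:235]=0;m[270:]=0;m[:,:315]=0;m[:,355:]=0
k,l,s,c=cv2.connectedComponentsWithStats(m)
for i in range(1,k):
    if s[i][4]>5: print(s[i],c[i].round(1))
print(proj("scene",[[.4596,-.0428,.038],[.4612,-.0246,.037]]))
E
```

```text
t 17.68 at [ 0.4607 -0.0367  0.02  ] phi -6.58 tilt [ 1.e-04 -0.e+00 -1.e+00] w 0.0426
 shift mm now [-0.7  0.3  2. ]
 turn tool z -0.0014  shift after turn [-0.7  0.3  2. ]
[ 0.78026509 -0.88581083 -0.31041578]
[325 247  12  10  67] [331.1 251.6]
[317 251   4   3   7] [318.3 252. ]
[345 265   8   5  12] [348.6 267.2]
[[334.5334313  249.04463623]
 [329.35333932 252.38542748]]
```

Both views agree and there is no contact. I'll close in steps with 20 N.

apply_moves --deltas '[0,0,1,0,0,0,0.1,0,0,0,0,0,0,0.2,0,0,0,0,0,0,0.28,0,0,0,0,0,0,0.33,0,0,0,0,0,0,0.38,0,0,0,0,0,0,0.42,0,0,0,0,0,0,0.45,0,0,0,0,0,0,0.45,0,0,0,0,0,0,0.45]' --grip_force 20

```text
time: 18.43
ee_pos: [0.4611, -0.0367, 0.0195]
tcp_rot: [0.0, 0.998, -0.057, 0.001]
contact_force: [-1.0, 0.6, 6.6]
grip_width: 0.0242
```

apply_moves --deltas '[0,0,0,0,0,0,0.5,0,0,-0.5,0,0,0,0.53,0,0,-0.5,0,0,0,0.55,0,0,0,0,0,0,0.56,0,0,0,0,0,0,0.56,0,0,0,0,0,0,0.56]'

```text
time: 18.93
ee_pos: [0.4605, -0.0366, 0.0198]
tcp_rot: [-0.0, 0.998, -0.057, -0.0]
contact_force: [0.1, 0.5, -0.6]
grip_width: 0.0187
```

apply_moves --deltas '[0,0,-3,0,0,0,0.56,0,0,-6,0,0,0,0.56,0,0,-10,0,0,0,0.56,0,0,-14,0,0,0,0.56,0,0,-18,0,0,0,0.56,0,0,-20,0,0,0,0.56,0,0,-20,0,0,0,0.56,0,0,-18,0,0,0,0.56,0,0,-14,0,0,0,0.56,0,0,-10,0,0,0,0.56,0,0,-6,0,0,0,0.56,0,0,-3,0,0,0,0.56]'

```text
time: 19.93
ee_pos: [0.4608, -0.0367, 0.163]
tcp_rot: [0.0, 0.998, -0.057, 0.001]
contact_force: [-0.5, 0.1, 0.1]
grip_width: 0.0189
```

apply_moves --deltas '[0,0,0,0,0,0,0.56,0,0,0,0,0,0,0.56,0,0,0,0,0,0,0.56]'

```text
time: 20.18
ee_pos: [0.46, -0.0366, 0.1612]
tcp_rot: [-0.0, 0.998, -0.057, -0.001]
contact_force: [0.4, 0.3, -0.2]
grip_width: 0.0187
```

```bash
python3 - <<'E'
from h import *
print(read_state()["contact_force"])
ps=np.array([camera("scene")[0] for _ in range(6)]).astype(float).mean(0).astype(np.uint8)
t=camera("top")[0]
uv=proj("scene",[[.46,-.037,.16]])[0].astype(int);print(uv)
a=ps[uv[1]-30:uv[1]+30,uv[0]-40:uv[0]+40]; b=t[215:285,380:480]
np.savez("pics/end.npz",ps=ps,t=t)
cv2.imwrite("pics/c9.png",np.hstack([cv2.resize(a,(440,400),interpolation=cv2.INTER_CUBIC),cv2.resize(b,(360,400),interpolation=cv2.INTER_CUBIC)])[:,:,::-1])
E
```

```text
[ 0.36671577  0.26608215 -0.21347386]
[333 204]
```

View pics/c9.png

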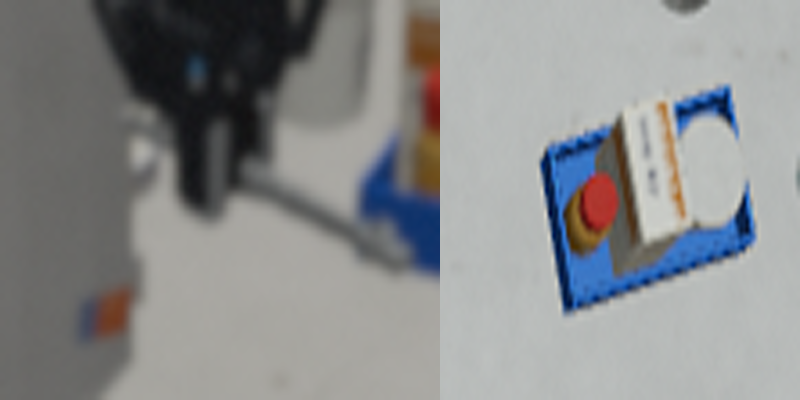

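The left half shows the forceps held level, but their scale is hidden behind the finger. The right half shows bottle (600,205), carton (655,180) and cup (712,170) standing in the tray. I'll yaw the forceps so the scale faces the scene camera, to check the pointer.

apply_moves --deltas '[0,0,-4,0,0,-0.03,0.56,0,0,-8,0,0,-0.07,0.56,0,0,-8,0,0,-0.1,0.56,0,0,-8,0,0,-0.1,0.56,0,0,-8,0,0,-0.1,0.56,0,0,-4,0,0,-0.1,0.56,0,0,0,0,0,-0.1,0.56,0,0,0,0,0,-0.1,0.56,0,0,0,0,0,-0.1,0.56,0,0,0,0,0,-0.1,0.56,0,0,0,0,0,-0.1,0.56,0,0,0,0,0,-0.1,0.56]'

```text
time: 21.53
ee_pos: [0.4604, -0.0367, 0.2018]
tcp_rot: [-0.0, 0.88, 0.475, -0.0]
contact_force: [-0.0, -0.1, -0.7]
grip_width: 0.0187
```

apply_moves --deltas '[0,0,0,0,0,-0.1,0.56,0,0,0,0,0,-0.1,0.56,0,0,0,0,0,-0.1,0.56,0,0,0,0,0,-0.1,0.56,0,0,0,0,0,-0.1,0.56,0,0,0,0,0,-0.06,0.56,0,0,0,0,0,-0.02,0.56,0,0,0,0,0,0,0.56,0,0,0,0,0,0,0.56,0,0,0,0,0,0,0.56]'

```text
time: 22.37
ee_pos: [0.4605, -0.0366, 0.2019]
tcp_rot: [-0.0, 0.71, 0.705, -0.0]
contact_force: [-0.2, -0.5, -0.5]
grip_width: 0.0191
```

```bash
python3 - <<'E'
from h import *
go(.46,-.037,.2)
s=read_state();print(s["contact_force"],s["grip_width"])
ps=np.array([camera("scene")[0] for _ in range(8)]).astype(float).mean(0).astype(np.uint8)
o=s["ee_pos"];uv=proj("scene",[o+[0,.05,.02]])[0].astype(int)
x0,y0=uv[0]-25,uv[1]-20
a=ps[y0:y0+40,x0:x0+50];print(x0,y0)
H,S,V=cv2.split(cv2.cvtColor(ps,cv2.COLOR_RGB2HSV))
for n,m in(("g",(H>40)&(H<90)&(S>60)),("r",((H<10)|(H>170))&(S>80))):
    w=np.zeros_like(m);w[y0:y0+40,x0:x0+50]=m[y0:y0+40,x0:x0+50];v,u=np.nonzero(w);print(n,len(u),[*zip(u.tolist(),v.tolist())][:40])
cv2.imwrite("pics/c10.png",cv2.resize(a,(750,600),interpolation=cv2.INTER_CUBIC)[:,:,::-1])
E
```

```text
t 22.37 at [ 0.4605 -0.0366  0.2019] phi 89.59 tilt [-1.e-04  0.e+00 -1.e+00] w 0.0191
 shift mm now [-0.4 -0.5  1.9]
[-0.17955034 -0.53920466 -0.53328604] 0.01913286500678943
294 167
g 0 []
r 0 []
```

```bash
python3 - <<'E'
from h import *
s=read_state();o=s["ee_pos"]
pts={"TCP":[0,0,0],"tip60":[0,.06,.02],"scale44":[0,.044,.025],"hinge":[0,-.08,.012]}
for k,v in pts.items(): print(k,proj("scene",[o+v])[0].round(1))
p,d=camera("scene");ps=np.array([camera("scene")[0] for _ in range(8)]).astype(float).mean(0).astype(np.uint8)
H,S,V=cv2.split(cv2.cvtColor(ps,cv2.COLOR_RGB2HSV))
for n,m in(("g",(H>40)&(H<90)&(S>35)),("r",((H<10)|(H>170))&(S>50))):
    w=np.zeros(m.shape,np.uint8);w[120:260,250:390]=m[120:260,250:390]
    k,l,st,c=cv2.connectedComponentsWithStats(w)
    for i in range(1,k): print(n,st[i],c[i].round(1))
x0,y0=270,140
cv2.imwrite("pics/c10.png",cv2.resize(ps[y0:y0+80,x0:x0+100],(750,600),interpolation=cv2.INTER_CUBIC)[:,:,::-1])
E
```

```text
TCP [333.3 187.5]
tip60 [316.4 188.6]
scale44 [321.1 183.9]
hinge [354.2 171.1]
g [257 120  37  18 432] [273.7 126.2]
g [319 122   1   1   1] [319. 122.]
g [286 132   9   6  22] [289.9 134.2]
g [271 135  14   9  38] [277.6 139.3]
g [286 137   1   1   1] [286. 137.]
r [320 183   2   1   2] [320.5 183. ]
r [369 184  11  10  94] [373.7 188.3]
r [374 203   1   1   1] [374. 203.]
r [310 217   7   8  34] [313.1 220.7]
```

```bash
python3 - <<'E'
from h import *
ps=np.array([camera("scene")[0] for _ in range(10)]).astype(float).mean(0).round().astype(int)
for v in range(179,192): print(v,' '.join("%3d,%3d,%3d"%tuple(ps[v,u]) for u in range(311,328)))
s=read_state();o=s["ee_pos"]
for yl in (-.015,0,.015): print(yl,proj("scene",[o+[-yl,.044,.013+.021]])[0].round(1))  # own y -> world -x at phi 90
E
```

```text
179 103,102,100 103,102,101 105,105,103 105,105,103 104,104,103  96, 98, 97  77, 87, 95  56, 80, 98  54, 87,109  58, 96,120  56, 97,125  53, 93,119  49, 79,102  55, 68, 81  66, 70, 73  65, 67, 68  51, 52, 52
180 109,110,107 114,114,112 118,119,117 121,123,121 119,121,119 110,112,112  91, 99,105  68, 86,102  57, 87,109  56, 91,117  60, 94,122  59, 91,117  53, 79,102  55, 69, 82  67, 71, 74  70, 72, 72  68, 69, 69
181 128,127,123 138,138,134 143,144,140 148,150,146 147,148,145 140,141,138 124,128,128 104,112,119  86, 99,114  78, 92,116  79, 90,116  77, 88,112  66, 78, 99  61, 69, 82  71, 75, 78  85, 86, 86  94, 96, 96
182 140,141,136 153,152,148 157,158,152 162,162,156 165,165,159 162,162,156 154,155,151 142,140,140 128,119,126 113, 98,112 103, 88,103  98, 84, 97  84, 78, 90  73, 73, 82  78, 81, 83  95, 97, 96 108,110,110
183 133,133,129 142,142,137 147,147,141 155,154,148 161,161,154 164,164,157 164,163,156 160,152,146 149,129,124 133,105,102 118, 99, 92 114,105, 97 107,103,101  96, 97, 98  93, 95, 95  96, 98, 97  99,101,100
184 113,114,110 117,118,114 124,124,120 133,133,128 140,141,
[... 960 characters left out ...]
112,110 127,126,122
189 102,102,100 102,102, 99 101,101, 99 102,102,101  97, 99, 99  93, 96, 96  88, 92, 92  85, 89, 90  84, 87, 89  86, 88, 89  89, 90, 90  94, 95, 94 102,102,100 111,111,108 124,124,120 138,136,133 151,150,145
190 102,102,100 102,102, 99 103,103,100 104,103,102  98,100, 99  98, 99, 98  98, 99, 98  95, 97, 97  91, 93, 94  91, 93, 93  94, 95, 94 105,106,104 123,122,119 138,137,133 150,148,144 159,157,152 164,162,157
191 102,102, 99 101,101, 98 104,103,101 104,104,101 104,103,101 109,109,106 118,118,114 115,115,112 104,105,103 101,102,100 111,110,108 130,129,126 149,147,143 158,156,152 164,162,157 167,165,160 167,165,160
-0.015 [315.6 178.3]
0 [321.1 180.1]
0.015 [326.6 182. ]
```

The reddish pixels at (320,183) and greenish ones at (317,186) suggest the pointer is over the band, but the resolution is too coarse. I'll bring the forceps nearer the camera to confirm.

apply_moves --deltas '[8,-4,-1,0,0,0,0.56,16,-8,-2,0,0,0,0.56,24,-12.5,-3,0,0,0,0.56,26,-13.5,-3.5,0,0,0,0.56,26,-13.5,-3.5,0,0,0,0.56,26,-13.5,-3.5,0,0,0,0.56,26,-13.5,-3.5,0,0,0,0.56,26,-13.5,-3.5,0,0,0,0.56,26,-13.5,-3.5,0,0,0,0.56,26,-13.5,-3.5,0,0,0,0.56,26,-13.5,-3.5,0,0,0,0.56,26,-13.5,-3.5,0,0,0,0.56]'

```text
time: 24.72
ee_pos: [0.3147, 0.2475, 0.2398]
tcp_rot: [-0.0, 0.709, 0.705, 0.0]
contact_force: [1.7, -0.3, -1.0]
grip_width: 0.0189
```

apply_moves --deltas '[26,-13.5,-3.5,0,0,-0.03,0.56,26,-13.5,-3.5,0,0,-0.08,0.56,18,-9,-3,0,0,-0.1,0.56,10,-5,-1,0,0,-0.1,0.56,5,-3,0,0,0,-0.1,0.56,0,0,0,0,0,-0.1,0.56,0,0,0,0,0,-0.08,0.56,0,0,0,0,0,-0.04,0.56,0,0,0,0,0,0,0.56,0,0,0,0,0,0,0.56,0,0,0,0,0,0,0.56]'

```text
time: 25.63
ee_pos: [0.2663, 0.3275, 0.2504]
tcp_rot: [-0.0, 0.456, 0.89, -0.0]
contact_force: [0.5, -0.2, -0.4]
grip_width: 0.0187
```

```bash
python3 - <<'E'
from h import *
go(.27,.33,.25)
s=read_state();o=s["ee_pos"];print(s["contact_force"],s["grip_width"])
q=s["tcp_rot"];R=Ro.from_quat([*q[1:],q[0]]).as_matrix()
ax,ay=R[:,0],-R[:,1]
for n,(a,b,z) in {"scale44":(.044,0,.023),"y+15":(.044,.015,.023),"y-15":(.044,-.015,.023),"tip":(.06,0,.017)}.items(): print(n,proj("scene",[o+ax*a+ay*b+[0,0,z]])[0].round(1))
ps=np.array([camera("scene")[0] for _ in range(10)]).astype(float).mean(0).astype(np.uint8)
H,S,V=cv2.split(cv2.cvtColor(ps,cv2.COLOR_RGB2HSV))
uv=proj("scene",[o+ax*.044+[0,0,.023]])[0].astype(int);x0,y0=uv[0]-24,uv[1]-18
for n,m in(("g",(H>40)&(H<90)&(S>50)),("r",((H<10)|(H>170))&(S>60))):
    w=np.zeros(m.shape,np.uint8);w[y0:y0+36,x0:x0+48]=m[y0:y0+36,x0:x0+48]
    k,l,st,c=cv2.connectedComponentsWithStats(w)
    for i in range(1,k): print(n,st[i],c[i].round(1))
print(x0,y0)
cv2.imwrite("pics/c11.png",cv2.resize(ps[y0:y0+36,x0:x0+48],(768,576),interpolation=cv2.INTER_CUBIC)[:,:,::-1])
E
```

```text
t 25.63 at [0.2663 0.3275 0.2504] phi 125.69 tilt [-1.e-04  0.e+00 -1.e+00] w 0.0187
 shift mm now [-0.1  4.4  0.4]
[ 0.49681447 -0.23486637 -0.388506  ] 0.018661716916233504
scale44 [288.3 276.9]
y+15 [298.6 277.2]
y-15 [278.  276.7]
tip [287.3 286.8]
g [287 274   1   1   1] [287. 274.]
g [283 276   4   4   8] [284.9 277.6]
r [284 271   3   3   9] [285. 272.]
264 258
```

View pics/c11.png

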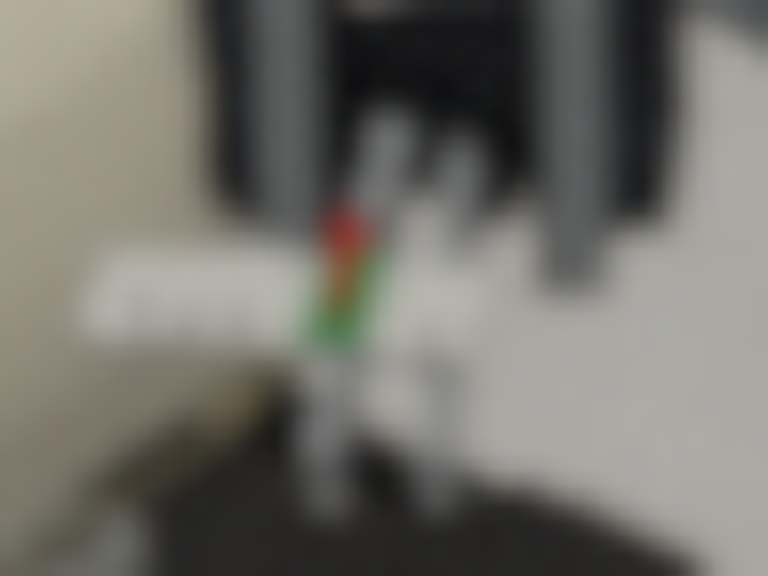

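The crop shows the red pointer (345,250) inside the green band, with green visible on both sides. The tips at (325,505) and (435,505) are about 10 mm apart. Handing in.

```bash
python3 -c "
from rig import *
s=read_state();print(s['time'],s['grip_width'],s['qvel'].round(3))
print(job_done())"
```

```text
26.1333 0.018989586644624433 [ 0.001  0.     0.    -0.     0.001  0.   ]
the job is handed in; nothing more can be done
None
```

The job is handed in, at about 26 s of the 70 s allowed. The amber bottle and the carton stand upright in the blue tray beside the specimen cup. The gripper still holds the forceps with the pointer in the green band.

- **Tray:** the last top view showed bottle, carton and cup all standing in the tray and released.
- **Forceps:** they are about 25 cm above the bench and touching nothing. The opening over the pads reads 18.7 to 19.0 mm, against 18.6 mm for mid-band. The near view showed green on both sides of the pointer and a tip gap of about 10 mm. The tips were never shut.
- **Arm:** it was at rest at hand-in, and the highest contact force I read was about 7.5 N.
- **Readings that disagreed:** with the bottle gripped, the opening read 29 mm for a 31 mm body, so I confirmed the forceps gap by camera. My first two attempts to see the pointer failed: the finger hid it, then the picture was too coarse. I moved the forceps nearer the scene camera to see it.
- **Not checked:** I did not measure the bystanders again at the end. The gripper was lowered only at the bottle, carton, tray and forceps rest.

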